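# Load a salvaged speaker into the sound-test box and latch its door

## Task

Take the laptop speaker out of the black parts tray, lay it flat, same side up, on the pulled-out tray of the sound-test box and push that tray home. Then swing the box's door round and press it gently near its free edge until the catch snaps and the door stays shut by itself; neither slam nor force it, and leave the other parts in the black tray as they lie.

Things in the scene. Friction and masses are not known exactly. Their poses are not given: they have to be found in the camera images.
- sound_box: the sound-test box: a grey sheet-steel case fixed to the bench, 190 deep (x) x 180 wide (y) x 115 mm high, open at the front (its -x side). Origin: centre of its underside; x points to its back, z up. Its front plane is at x = -95 mm. The opening inside is 168 mm wide, its roof's underside 109 mm and roof's top 115 mm above the bench
- door (a joint): door of the box: steel panel 196 wide, 107 high (10 to 117 mm above the bench), 12 mm thick, on an upright hinge at the left front corner. Rad: near 0 shut, growing as it swings out to the robot and left; 1.57 square to the front. The angle at which it seats depends on how the catch plate is set (0 to 0.065) and must be felt. A door not past its catch roller springs back
- door_push (a point): on the door's outer face, 160 mm from the hinge line, 85 mm above the bench, level with the catch; x axis = the door's normal, inward. Inside, a steel tongue 159 mm from the hinge rides over a sprung roller from 12 mm before the seat (up to about 9 N here), snaps behind it, and the door comes to rest on a rubber buffer
- door_hinge (a point): point on the hinge line, 63 mm above the bench, in the middle of the panel's thickness; in the box's frame at (-107, +93) mm
- tray (a joint): the box's slide-out tray: 0 fully home, growing as it is pulled out towards the robot (m), at most 0.13. It slides with about 2 N
- tray_floor (a point): centre of the tray's foam floor, 25 mm above the bench; axes as the box's. The floor is 113 mm (x) by 122 mm (y) between side walls 9 mm higher than it; the tray's front panel, 58 mm before this point (its outer face 64 mm before), stands 56 mm high over the tray's underside
- tray_front (a point): middle of the upper edge of the tray's front panel, on its outer face, 74 mm above the bench; the panel is 132 mm wide and 6 mm thick. Fully home its outer face stands 2 mm proud of the case's front plane
- parts_tray: shallow black tray, 305 (x) x 175 mm (y), fixed to the bench, rim 13 mm wide and 15 mm high, with a grey foam mat on its floor whose top is 8 mm above the bench. Origin: centre of its underside
- speaker: the laptop speaker: a small black plastic box 25 (x) x 48 (y) x 9 mm (z) with a short lead at one end, lying flat in the parts tray. Its origin is on the underside, beside the box: the box spans x -26 to -1 mm, y -20 to 28 mm, z 0 to 9 mm, so its middle is at (-13, 4, 4.5) mm
- port_board: bystander in the parts tray: small port board with two metal sockets, 26 x 38 x 7 mm, origin at the centre of its underside
- disk_drive: bystander in the parts tray: flat 2.5 inch drive, 70 x 100 x 7 mm, origin at the centre of its underside
- catch_buffer (a joint): the rubber buffer on the catch plate, which the door meets as it seats: 0 free, growing as the door squeezes it (m). The catch alone squeezes it by 0.3 mm, a push of 15 N on the door by about 1.3 mm
There are look-alikes about, which are no part of the job. What is shaped like the speaker but brown or red is not meant.

How it is judged:
At the end, for the whole second after the job is handed in: The speaker lies flat (within 0.15 rad, at rest) on the floor of the box's tray, the tray is home to within 8 mm, and the door is seated on its catch: below 0.069 rad and staying there by itself (value of joint door below 0.069 rad and value of joint tray below 0.008 m and x of speaker in the frame of tray_floor between -0.06 and 0.06 m and y of speaker in the frame of tray_floor between -0.065 and 0.065 m and z of speaker in the frame of tray_floor below 0.006 m and angle between speaker's own z axis and vertical below 0.15 rad and linear speed of speaker below 0.02 m/s); the robot touches nothing.
It fails at once if the door was forced: its rubber buffer was crushed by more than 1.8 mm (value of joint catch_buffer above 0.0018 m).
It fails at once if the door was slammed: it swung faster than 2.5 rad/s towards the catch (velocity of joint door below -2.5 rad/s and value of joint door above 0.15 rad).
It fails at once if the port board or the drive in the black tray was moved more than 30 mm (distance of any of port_board, disk_drive from where it was at the start of the episode above 0.03 m).
It also fails if it takes over 61 s, if anything falls off the work surface, if the arm or the gripper's body presses on something with over 40 N, if the wrist force passes 120 N, or if a joint passes its speed limit or range.

## Robot

A 7-joint arm with a two-finger parallel gripper is mounted at the origin on a cart in front of the work surface, level with it; the furniture and walls round the work are solid. World frame = base frame: x ahead of the robot, y to its left, z up, the work surface at z = 0. Lengths are in m, angles in rad, forces in N, time in s.
With the tool pointing down it reaches from about 0.4 to 0.85 m from the base axis. Payload 10.4 kg.
Tool frame: the origin (TCP) lies at the very end of the fingers, on their centre line; the grasp point (between the pads) lies 19 mm behind it; x points along the fingers, z is the direction in which the jaws open and shut, and the axes are right-handed (so a half turn about x gives the same grasp; the last joint's range is limited). The gripper opens to 85 mm and grips with 20 to 120 N. Pads are 22 mm wide; open, the fingers measure 114 mm over their backs; the gripper's body (76 mm by 85 mm) begins 54 mm behind the grasp point. The pads swing forward as they close: fully open they stand 13 mm farther back than shut.
Start: joints at [-1.124, 0.332, -0.065, 1.46, 0.022, 1.35, -0.088], TCP at [0.283, 0.557, 0.231] pointing down, gripper open.
Joint ranges: [-2.6, 2.6], [-0.5, 2.12], [-1.47, 1.34], [0.16, 2.42], [-1.27, 4.41], [0.06, 2.06], [-2.6, 2.6]. Speed limits (rad/s): [2.22, 2.22, 2.79, 2.79, 3.14, 3.14, 3.14].

## Interface

Orientations are given as a unit quaternion [x, y, z, w].
In Python, from workcell import telemetry, viewer, manip, spot_in, mark_of gives the robot as it stands. The module is installed in compiled form; this text tells all that it offers.
- The arm moves only by the shell command python3 -m crank 'ROWS' [FORCE]. ROWS is JSON, a list of rows, each a list of 3 entries, a list of its own where there are three numbers: the closure, from 0 (fully open) to 1 (shut), then the shift along the world's x, y, z in cm, then the turn, a rotation vector about the world's x, y, z in rad. A call has 1 to 12 rows; each row shifts and turns the commanded pose from where the row before left it; what a row does not reach is not made up. A row lasts 1/12 s, in which the tool goes at most 41.7 mm and 7.16 degrees, less where a joint would pass 70% of its speed; a pose out of reach is approached as far as the arm can. A call with a gripper value outside its range is refused whole. The fingers move at their own pace and stop on an object; FORCE is the grip in N (left out, the last holds). Time passes only in rows, so rows that do not move let the fingers close. It gives the time, the measured TCP pose, the force and the opening at its end, in the units of the state.
- telemetry.get_obs(): the state, without advancing time (a new reading comes with each control period).
- viewer.camera(name): name is "scene" or "top"; returns a dict with "frame" (420x560x3 uint8, red, green, blue), "intrinsics" (3x3 intrinsics, pixels), "cam_to_world" (4x4, takes a point from camera to world coordinates). Camera axes: x right, y up, looking along -z (the intrinsics and any distortion apply to the point x, -y, -z); pixel columns grow to the right and rows downward; lengths in m; the calibration is good to about 2 mm. A picture is of the moment at which its call begins. There is no depth.
- manip.hand_in(): hands the job in, once; it reports no verdict.
Trained networks look in a picture, given as the dict that the camera call returned (one of the last four; its "shot" number tells which), for a name from the list of things; names that differ only in an ending like _2 or _b are one class to them, and where a whole thing is asked for, a point or a joint stands for the part that bears it (a point fixed in the world has none). Each returns a list of dicts, best first, with "conf" (0 to 1); they miss things now and then, are a little off and sometimes report something else, mostly with a low value. They report only what shows in the picture. A call takes as long as a camera call. They do not tell look-alikes from the thing itself.
- spot_in(thing, picture): "location" ([x, y, z] in m, in the coordinates of the camera as it stood for that picture, good to about 4 mm: the middle of the surface that is visible of it).
- mark_of(thing, picture): "location" ([x, y, z] in m, in the coordinates of the camera as it stood for that picture, good to about 4 mm: a listed point, or the origin of a listed thing).
The state is a dict: "clock": time; "joint_pos": joint angles; "joint_velocities": joint speeds; "tau": joint torques, N m; "position": TCP position; "ee_rot": TCP orientation; "ft_force": force on the tool from outside, world axes, zero at the start; "torque": the same for the moment, N m; "grip_width": opening from 0.0 (shut) to 1.0 (fully open).
Only numpy, scipy, OpenCV 4.12 (cv2) and the standard library are available. Lean on these libraries where they do the work, as an engineer would, in place of code of your own. Each camera call takes 0.05 s, during which the arm holds its last target. There are 200 camera calls.

## Working session

There is one attempt and no reset: what is moved stays moved. The work goes in short steps, Python scripts to look and compute and a shell command to move; the robot and the scene stay as the last step left them, time stands still between calls to the robot, and variables do not carry over. Pictures are saved under pics/ and viewed, about 8 in all and at most 12, crops included, and the job is handed in when it is done.

```bash
mkdir -p pics
cat > h.py <<'E'
import numpy as np, cv2
from workcell import telemetry, viewer, manip, spot_in, mark_of
def W(c,p): return (np.array(c["cam_to_world"])@np.r_[p,1])[:3]
def px(c,w):
    p=np.linalg.inv(c["cam_to_world"])@np.r_[w,1]; q=np.array(c["intrinsics"])@np.array([p[0],-p[1],-p[2]]); return q[:2]/q[2]
def ray(c,u,v,z):
    T=np.array(c["cam_to_world"]);d=np.linalg.inv(c["intrinsics"])@np.array([u,v,1.]);d=T[:3,:3]@np.array([d[0],-d[1],-d[2]])
    o=T[:3,3]; return o+d*(z-o[2])/d[2]
def save(c,n,crop=None,s=1):
    f=c["frame"]
    if crop: a,b,e,g=crop; f=f[b:g,a:e]
    cv2.imwrite("pics/"+n,cv2.resize(f[:,:,::-1],None,fx=s,fy=s,interpolation=cv2.INTER_CUBIC))
E
python3 - <<'E'
from h import *
o=telemetry.get_obs(); print({k:np.round(v,3) for k,v in o.items()})
cs={}
for n in ("top","scene"):
    c=viewer.camera(n); cs[n]=c
    print(n, np.round(c["cam_to_world"],3).tolist(), np.round(c["intrinsics"],1).tolist(), [k for k in c])
    for f,ts in ((mark_of,["speaker","sound_box","parts_tray","tray_floor","tray_front","door_push","door_hinge","port_board","disk_drive"]),(spot_in,["speaker"])):
        for t in ts:
            for r in f(t,c)[:4]:
                w=W(c,r["location"]); print(f.__name__,t,round(r["conf"],2),np.round(w,3),np.round(px(c,w)))
a=np.hstack([cs["top"]["frame"],cs["scene"]["frame"]])
save(cs["top"],"top1.png",s=1.4);save(cs["scene"],"sc1.png",s=1.4)
E
```

```text
{'clock': np.float64(0.0), 'joint_pos': array([-1.124,  0.333, -0.065,  1.461,  0.022,  1.35 , -0.088]), 'joint_velocities': array([-0.001, -0.001,  0.   , -0.   ,  0.001, -0.   ,  0.002]), 'tau': array([-1.0000e-03, -6.2544e+01,  4.8000e-02, -3.9161e+01,  1.6000e-02,
        1.0000e-02, -0.0000e+00]), 'position': array([0.283, 0.557, 0.23 ]), 'ee_rot': array([-0.37 ,  0.603,  0.37 ,  0.602]), 'ft_force': array([ 0.465, -0.575, -0.338]), 'torque': array([ 0.049,  0.001, -0.029]), 'grip_width': np.float64(1.002)}
top [[-0.001, 0.983, -0.183, 0.396], [-1.0, 0.003, 0.021, -0.058], [0.021, 0.183, 0.983, 0.917], [0.0, 0.0, 0.0, 1.0]] [[399.1, 0.0, 274.0], [0.0, 399.1, 216.4], [0.0, 0.0, 1.0]] ['frame', 'intrinsics', 'cam_to_world', 'shot']
call speaker 0.78 [ 0.731 -0.147  0.   ] [303. 150.]
call speaker 0.66 [ 0.334 -0.05  -0.   ] [262. 319.]
call speaker 0.62 [ 0.721 -0.3    0.001] [366. 154.]
call speaker 0.58 [ 0.601 -0.245  0.008] [346. 202.]
call sound_box 0.63 [0.679 0.023 0.005] [232. 169.]
call parts_tray 0.77 [ 0.513 -0.249  0.   ] [348. 239.]
call tray_floor 0.94 [0.528 0.041 0
[... 1147 characters left out ...]
. 221.]
call sound_box 0.18 [0.588 0.135 0.073] [263. 185.]
call parts_tray 0.84 [ 0.518 -0.254  0.002] [317. 301.]
call tray_floor 0.74 [0.528 0.044 0.029] [256. 219.]
call tray_front 0.56 [0.464 0.044 0.075] [231. 207.]
call door_push 0.9 [0.438 0.185 0.087] [201. 183.]
call door_push 0.58 [0.589 0.131 0.07 ] [264. 187.]
call door_hinge 0.64 [0.587 0.132 0.07 ] [263. 187.]
call port_board 0.77 [ 0.516 -0.256  0.005] [317. 300.]
call disk_drive 0.92 [ 0.416 -0.265  0.011] [270. 316.]
call speaker 0.78 [ 0.335 -0.069  0.013] [191. 268.]
call speaker 0.71 [ 0.421 -0.077  0.011] [232. 261.]
call speaker 0.6 [ 0.719 -0.138  0.007] [366. 245.]
call speaker 0.59 [ 0.589 -0.247  0.016] [348. 282.]
```

View pics/top1.png

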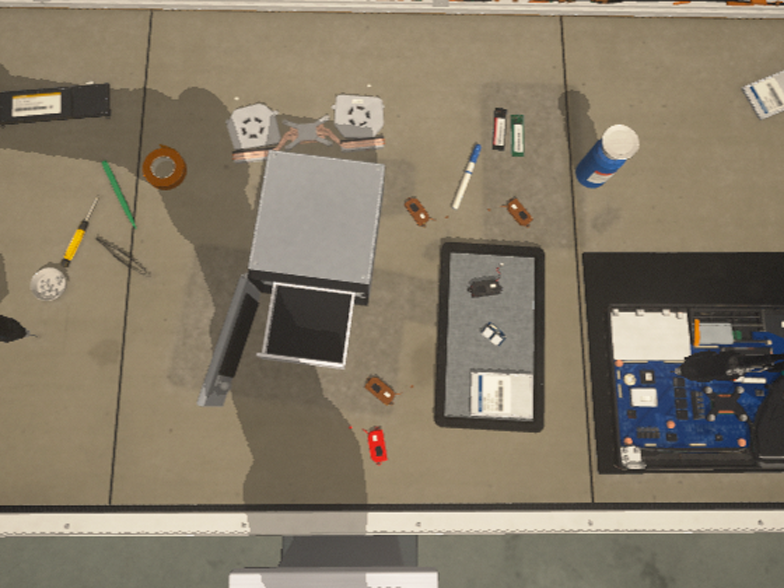

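View pics/sc1.png

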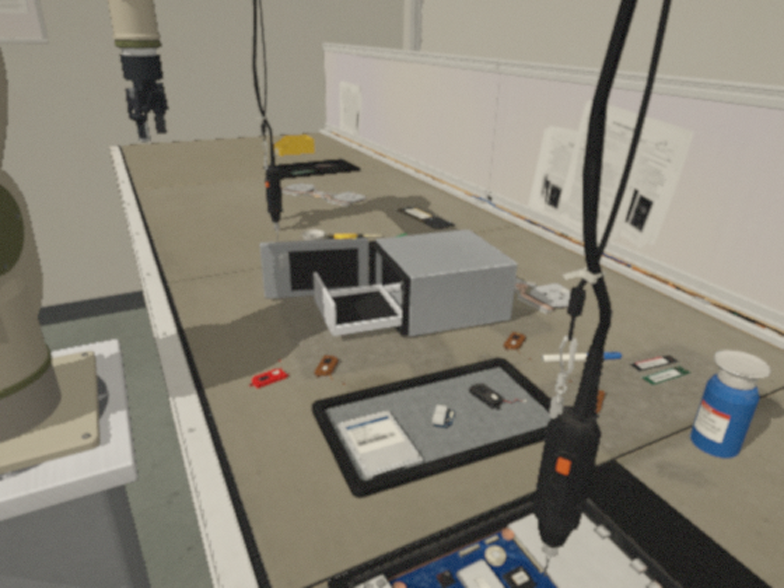

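Both views show four speaker-like parts outside the tray, all red or brown. The black one in the tray is at top px (346,205), about (0.587,-0.247). The port board and drive are below it. The door is open about 1.8 rad on the left, with the tray pulled out. Next I'll measure the speaker's yaw.

Run:
```python
from h import *
from scipy.spatial.transform import Rotation as R
o=telemetry.get_obs(); print(np.round(R.from_quat(o["ee_rot"]).as_matrix(),3).tolist())
c=viewer.camera("top")
# rectify plane z=0.017 : x up, y left, 0.25mm/px*2
cx,cy,s,N=0.587,-0.247,0.00025,480
w=[(cx+a,cy+b,0.017) for a,b in((.06,.06),(.06,-.06),(-.06,-.06),(-.06,.06))]
H=cv2.getPerspectiveTransform(np.float32([px(c,p) for p in w]),np.float32([[0,0],[N,0],[N,N],[0,N]]))
im=cv2.warpPerspective(c["frame"],H,(N,N),flags=cv2.INTER_CUBIC)
g=cv2.GaussianBlur(im,(0,0),4).max(2); m=((g<60)*255).astype(np.uint8)
m=cv2.morphologyEx(m,cv2.MORPH_OPEN,np.ones((25,25)))
m=cv2.morphologyEx(m,cv2.MORPH_CLOSE,np.ones((45,45)))
k=im.copy()
for q in cv2.findContours(m,0,2)[0]:
    r=cv2.minAreaRect(q); b=cv2.boxPoints(r)
    wb=np.c_[cx+.06-b[:,1]*s,cy+.06-b[:,0]*s]
    print(cv2.contourArea(q)*s*s*1e6, np.round(wb,4).tolist(),wb.mean(0), np.array(r[1])*s*1000,r[2])
    cv2.drawContours(k,[b.astype(int)],0,(0,255,0),1)
cv2.imwrite("pics/sp.png",k[:,:,::-1])
```

```text
[[0.0, -0.892, 0.453], [0.0, 0.453, 0.892], [-1.0, 0.0, 0.0]]
```

View pics/sp.png

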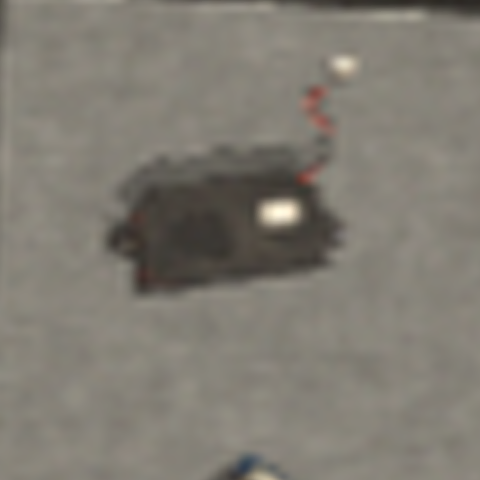

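The crop shows the speaker body's lower edge running (138,293)→(325,263), with the lead and connector at top right. That puts the body centre at about (0.589,-0.245), with the short axis at yaw +9°. The jaws are now at 63°, so they turn -54°.

```bash
python3 -m crank '[[0,[2,-3,0],[0,0,-0.04]],[0,[2,-3,0],[0,0,-0.04]],[0,[2,-3,0],[0,0,-0.04]],[0,[2,-3,0],[0,0,-0.04]],[0,[2,-3,0],[0,0,-0.04]],[0,[2,-3,0],[0,0,-0.04]],[0,[2,-3,0],[0,0,-0.04]],[0,[2,-3,0],[0,0,-0.04]],[0,[2,-3,0],[0,0,-0.04]],[0,[2,-3,0],[0,0,-0.04]],[0,[2,-3,0],[0,0,-0.04]],[0,[2,-3,0],[0,0,-0.04]]]' 60
python3 -m crank '[[0,[0.5,-3.6,0],[0,0,-0.04]],[0,[0.5,-3.6,0],[0,0,-0.04]],[0,[0.5,-3.6,0],[0,0,-0.04]],[0,[0.5,-3.6,0],[0,0,-0.04]],[0,[0.5,-3.6,0],[0,0,-0.04]],[0,[0.5,-3.6,0],[0,0,-0.04]],[0,[0.5,-3.6,0],[0,0,-0.04]],[0,[0.5,-3.6,0],[0,0,-0.04]],[0,[0.5,-3.6,0],[0,0,-0.04]],[0,[0.5,-3.6,0],[0,0,-0.04]],[0,[0.5,-3.6,-1],[0,0,-0.04]],[0,[0.5,-3.6,-1],[0,0,-0.04]]]'
python3 - <<'E'
from h import *
from scipy.spatial.transform import Rotation as R
o=telemetry.get_obs(); print(np.round(R.from_quat(o["ee_rot"]).as_matrix(),3).tolist(),o["position"],o["ft_force"],o["joint_pos"])
E
```

```text
clock: 2.15
position: [0.5237, 0.1957, 0.2316]
ee_rot: [-0.215, 0.673, 0.215, 0.674]
ft_force: [1.3, 0.1, 0.4]
grip_width: 1.002
clock: 3.15
position: [0.5834, -0.2365, 0.2118]
ee_rot: [-0.049, 0.705, 0.049, 0.706]
ft_force: [0.3, 1.4, 0.0]
grip_width: 1.001
[[0.002, -0.139, 0.99], [-0.0, 0.99, 0.139], [-1.0, -0.0, 0.002]] [ 0.58339231 -0.23646543  0.21181182] [0.29949592 1.43150194 0.04373298] [-0.12792051  0.38434608  0.57767697  1.50550886 -0.21390965  1.31327765
  0.61013063]
```

```bash
python3 -m crank '[[0.47,[0.6,-0.85,-3],[0,0,0.02]],[0.47,[0,0,-3],[0,0,0]],[0.47,[0,0,-3],[0,0,0]],[0.47,[0,0,-2.5],[0,0,0]],[0.47,[0,0,-2.5],[0,0,0]],[0.47,[0,0,-2],[0,0,0]],[0.47,[0,0,-1.4],[0,0,0]],[0.47,[0,0,0],[0,0,0]],[0.47,[0,0,0],[0,0,0]]]'
python3 - <<'E'
from h import *
c=viewer.camera("scene"); save(c,"s2.png",(260,180,440,330),4)
c=viewer.camera("top"); save(c,"t2.png",(290,140,410,260),4)
E
```

```text
clock: 3.9
position: [0.5889, -0.2432, 0.0375]
ee_rot: [-0.057, 0.705, 0.057, 0.705]
ft_force: [0.8, -0.1, 1.3]
grip_width: 0.532
```

View pics/s2.png

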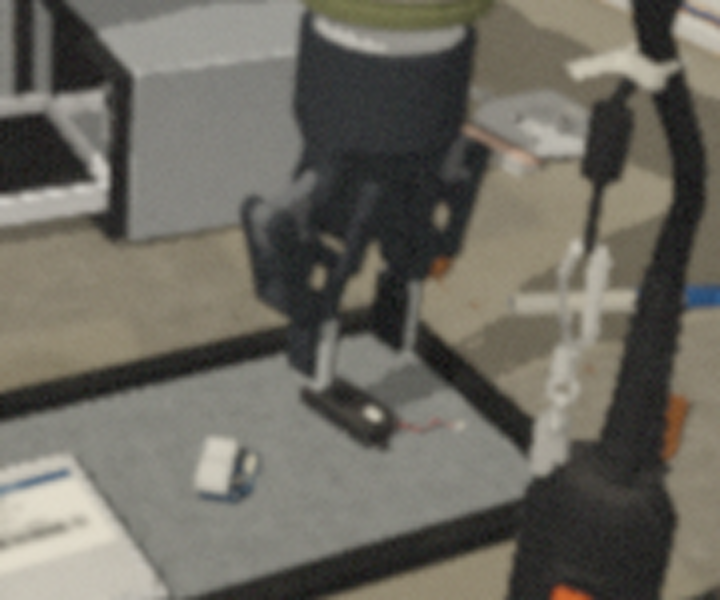

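The near fingertip is at crop (320,385) and the speaker's top centre at about (348,412). I'll check those against the projection.

Run:
```python
from h import *
c=viewer.camera("scene")
print("spk centre",ray(c,260+348/4,180+412/4,.017))
for p in((.5657,-.2432,.04),(.612,-.2432,.04),(.589,-.245,.017),(.5889+.024,-.2432,.04)): 
  print(p,(px(c,p)-[260,180])*4)
for n in("scene","top"):
  c=viewer.camera(n)
  for f in(spot_in,mark_of):
    for r in f("speaker",c):
      w=W(c,r["location"])
      if abs(w[0]-.59)<.04 and w[1]<-.2: print(n,f.__name__,r["conf"],w)
```

```text
spk centre [ 0.58645677 -0.24953804  0.017     ]
(0.5657, -0.2432, 0.04) [307.91093093 375.71049939]
(0.612, -0.2432, 0.04) [388.52678755 351.59553538]
(0.589, -0.245, 0.017) [346.81910002 405.47838015]
(0.6129, -0.2432, 0.04) [390.05350105 351.13884308]
scene call 0.57 [ 0.59136169 -0.24809523  0.01553855]
scene call 0.62 [ 0.60477995 -0.24131518  0.01091026]
```

View pics/t2.png

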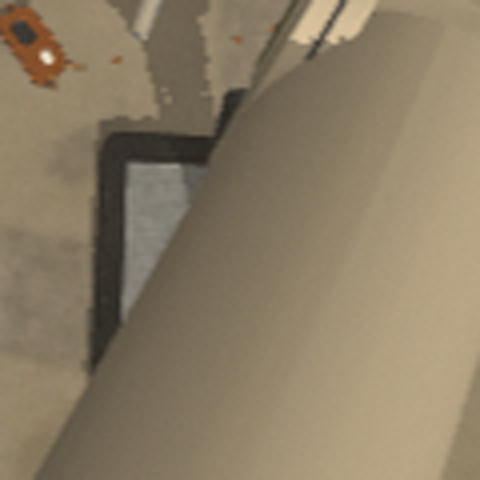

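The top view is blocked by the arm. The scene view agrees with the plan to about 3 mm, so I'm descending.

```bash
python3 -m crank '[[0.47,[0,-0.3,-1],[0,0,0]],[0.47,[0,0,-1],[0,0,0]],[0.47,[0,0,-0.6],[0,0,0]],[0.47,[0,0,0],[0,0,0]]]'
python3 -m crank '[[0.8,[0,0,0],[0,0,0]],[0.8,[0,0,0],[0,0,0]],[1,[0,0,0],[0,0,0]],[1,[0,0,0],[0,0,0]],[1,[0,0,0],[0,0,0]],[1,[0,0,0],[0,0,0]]]' 40
```

```text
clock: 4.68
position: [0.5876, -0.2457, 0.0089]
ee_rot: [-0.056, 0.706, 0.057, 0.704]
ft_force: [0.1, 1.2, -1.0]
grip_width: 0.534
clock: 5.18
position: [0.589, -0.2462, 0.0115]
ee_rot: [-0.057, 0.705, 0.057, 0.705]
ft_force: [0.2, 0.3, 0.1]
grip_width: 0.264
```

```bash
python3 -m crank '[[1,[0,0,0.5],[0,0,0]],[1,[0,0,1.5],[0,0,0]],[1,[0,0,3],[0,0,0]],[1,[0,0,3],[0,0,0]],[1,[0,0,3],[0,0,0]],[1,[0,0,3],[0,0,0]],[1,[0,0,0],[0,0,0]]]'
python3 -m crank '[[1,[-0.7,2.9,0],[0,0,-0.028]],[1,[-0.7,2.9,0],[0,0,-0.028]],[1,[-0.7,2.9,0],[0,0,-0.028]],[1,[-0.7,2.9,0],[0,0,-0.028]],[1,[-0.7,2.9,0],[0,0,-0.028]],[1,[-0.7,2.9,0],[0,0,-0.028]],[1,[-0.7,2.9,0],[0,0,-0.028]],[1,[-0.7,2.9,0],[0,0,-0.028]],[1,[-0.7,2.9,0],[0,0,-0.028]],[1,[-0.7,2.9,0],[0,0,-0.028]],[1,[0,0,0],[0,0,0]],[1,[0,0,0],[0,0,0]]]'
python3 - <<'E'
from h import *
c=viewer.camera("scene"); save(c,"s3.png",(180,80,360,230),4)
print(px(c,(.528,.0425,.025)), px(c,(.520,.0435,.15)))
for t in("tray_floor","tray_front","speaker"):
  for r in mark_of(t,c)[:3]: print(t,r["conf"],W(c,r["location"]))
E
```

```text
clock: 5.77
position: [0.5915, -0.2478, 0.1583]
ee_rot: [-0.058, 0.702, 0.056, 0.708]
ft_force: [0.1, -0.1, 1.4]
grip_width: 0.265
clock: 6.77
position: [0.5187, 0.0456, 0.1516]
ee_rot: [0.041, 0.706, -0.041, 0.706]
ft_force: [0.1, 0.1, 0.6]
grip_width: 0.268
[256.65551107 221.06317382] [252.76967905 172.7030283 ]
tray_floor 0.68 [0.52679903 0.04535496 0.02909205]
tray_floor 0.16 [0.58849107 0.13072689 0.06816179]
tray_front 0.64 [0.46495635 0.04462681 0.07175177]
speaker 0.64 [ 0.43122384 -0.07833038  0.00254529]
speaker 0.59 [ 0.33826497 -0.05149698  0.00288783]
speaker 0.58 [ 0.72912484 -0.14755293 -0.00079482]
```

View pics/s3.png

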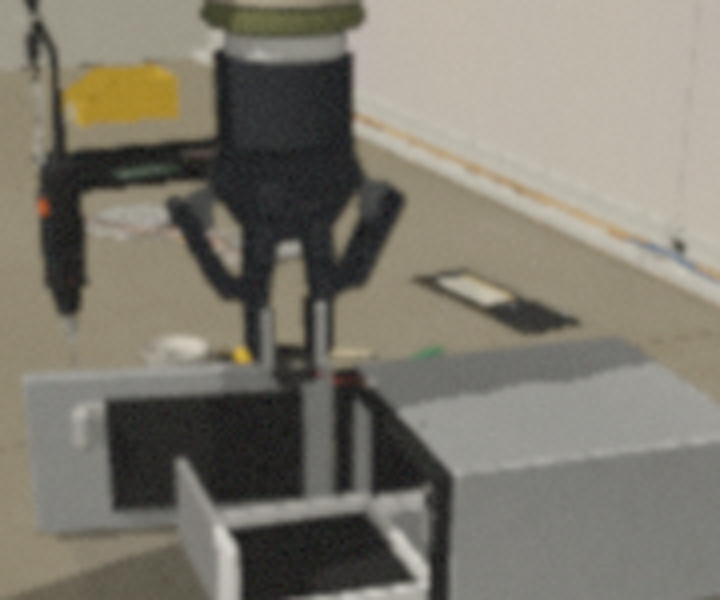

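The speaker hangs level in the jaws at crop (290,375), above the empty tray. Lowering it now.

```bash
python3 -m crank '[[1,[-0.2,-0.1,-2.5],[0,0,0]],[1,[0,0,-2.5],[0,0,0]],[1,[0,0,-2.5],[0,0,0]],[1,[0,0,-2],[0,0,0]],[1,[0,0,-1.3],[0,0,0]],[1,[0,0,-0.8],[0,0,0]],[1,[0,0,-0.3],[0,0,0]],[1,[0,0,0],[0,0,0]],[1,[0,0,0],[0,0,0]]]'
```

```text
clock: 7.72
position: [0.5175, 0.0425, 0.033]
ee_rot: [0.042, 0.705, -0.042, 0.706]
ft_force: [-0.2, -0.5, -0.3]
grip_width: 0.263
```

```bash
python3 -m crank '[[1,[0,0,-0.25],[0,0,0]],[1,[0,0,-0.1],[0,0,0]],[1,[0,0,0],[0,0,0]],[0.6,[0,0,0],[0,0,0]],[0.55,[0,0,0],[0,0,0]],[0.55,[0,0,0],[0,0,0]],[0.55,[0,0,0],[0,0,0]]]'
python3 -m crank '[[0.55,[0,0,1],[0,0,0]],[0.55,[0,0,2],[0,0,0]],[0.55,[0,0,3],[0,0,0]],[0.55,[0,0,3],[0,0,0]],[0.55,[0,0,3],[0,0,0]],[1,[-3,0,0],[0,0,0]],[1,[-3,0,0],[0,0,0]],[1,[-3,0,0],[0,0,0]],[1,[-2,0.6,0],[0,0,0]],[1,[0,0,0],[0,0,0]]]'
python3 - <<'E'
from h import *
c=viewer.camera("scene"); save(c,"s4.png",(180,120,330,245),5)
print(px(c,(.528,.0425,.025)))
for t in("tray_floor","tray_front","speaker"):
  for r in mark_of(t,c)[:5]: print(t,r["conf"],W(c,r["location"]))
E
```

```text
clock: 8.3
position: [0.517, 0.0428, 0.029]
ee_rot: [0.042, 0.706, -0.042, 0.706]
ft_force: [0.2, 0.9, 0.4]
grip_width: 0.45
clock: 9.13
position: [0.4039, 0.0493, 0.1493]
ee_rot: [0.042, 0.706, -0.041, 0.706]
ft_force: [1.0, 0.6, -0.6]
grip_width: 0.004
[256.65551107 221.06317382]
tray_floor 0.68 [0.52717623 0.04300631 0.02905259]
tray_front 0.73 [0.46492781 0.04527967 0.07291494]
tray_front 0.17 [ 0.42020001 -0.26357936  0.01108864]
speaker 0.6 [ 0.72557903 -0.29298043  0.00151168]
speaker 0.6 [ 7.29911761e-01 -1.45959682e-01  3.41976498e-04]
speaker 0.6 [ 0.4297701  -0.07764543  0.00287312]
speaker 0.55 [0.53172505 0.04151573 0.02744746]
speaker 0.54 [ 0.33615633 -0.05257597  0.00234986]
```

View pics/s4.png

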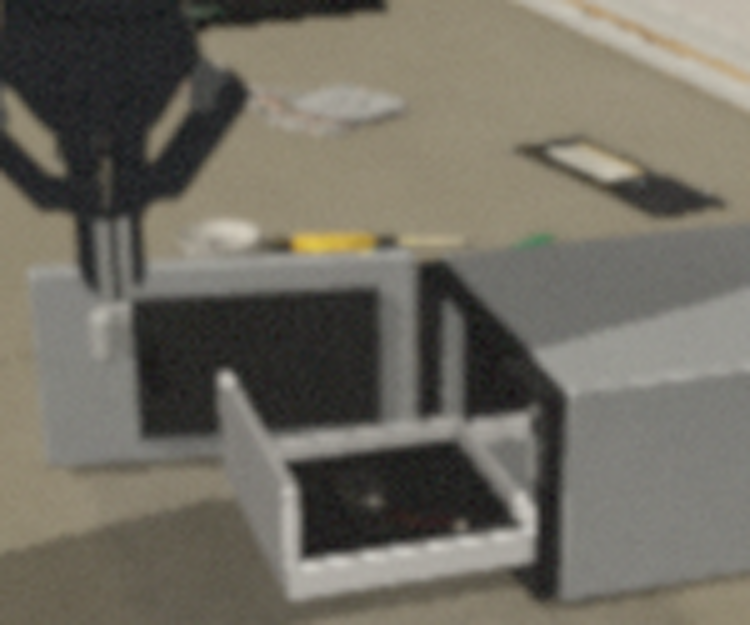

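The speaker lies flat in the tray, with its white dot at crop (375,498) and the lead inside at (460,525). The tray front is at x≈0.465. I'm turning the jaws across the box so the finger links clear its roof, then lowering in front of the tray panel.

```bash
python3 -m crank '[[1,[0,0,0],[0,0,0.12]],[1,[0,0,0],[0,0,0.12]],[1,[0,0,0],[0,0,0.12]],[1,[0,0,0],[0,0,0.12]],[1,[0,0,0],[0,0,0.12]],[1,[0,0,0],[0,0,0.12]],[1,[0,0,0],[0,0,0.12]],[1,[0,0,0],[0,0,0.12]],[1,[0,0,-2],[0,0,0.12]],[1,[0,0,-2],[0,0,0.12]],[1,[0,0,-2],[0,0,0.12]],[1,[0,0,-2],[0,0,0.12]]]' 100
python3 -m crank '[[1,[0,0,-0.8],[0,0,0.12]],[1,[2,-0.2,0],[0,0,0]],[1,[1.5,-0.2,0],[0,0,0]],[1,[0.7,-0.1,0],[0,0,0]],[1,[0,0,0],[0,0,0]]]'
```

```text
clock: 10.33
position: [0.4079, 0.0484, 0.0682]
ee_rot: [-0.436, 0.557, 0.435, 0.557]
ft_force: [1.0, 1.0, -0.3]
grip_width: -0.003
clock: 10.75
position: [0.4506, 0.0431, 0.0608]
ee_rot: [-0.467, 0.532, 0.466, 0.531]
ft_force: [0.8, 0.3, -0.9]
grip_width: 0.001
```

```bash
python3 -m crank '[[1,[0.7,-0.08,0],[0,0,0]],[1,[0.8,-0.1,0],[0,0,0]],[1,[1,-0.12,0],[0,0,0]],[1,[1,-0.12,0],[0,0,0]],[1,[1,-0.12,0],[0,0,0]],[1,[1,-0.12,0],[0,0,0]],[1,[1,-0.12,0],[0,0,0]],[1,[1,-0.12,0],[0,0,0]],[1,[1,-0.12,0],[0,0,0]],[1,[1,-0.12,0],[0,0,0]]]'
```

```text
clock: 11.58
position: [0.545, 0.0321, 0.0607]
ee_rot: [-0.467, 0.531, 0.466, 0.531]
ft_force: [-2.2, -2.0, 0.1]
grip_width: -0.004
```

```bash
python3 -m crank '[[1,[0.8,-0.1,0],[0,0,0]],[1,[0.8,-0.1,0],[0,0,0]],[1,[0.5,-0.06,0],[0,0,0]],[1,[0.4,-0.05,0],[0,0,0]],[1,[0,0,0],[0,0,0]]]'
python3 -m crank '[[1,[0.3,-0.03,0],[0,0,0]],[1,[0,0,0],[0,0,0]],[1,[0,0,0],[0,0,0]]]'
```

```text
clock: 12.0
position: [0.57, 0.0294, 0.0611]
ee_rot: [-0.467, 0.531, 0.466, 0.532]
ft_force: [-0.5, -0.6, -0.1]
grip_width: -0.001
clock: 12.25
position: [0.571, 0.0299, 0.0605]
ee_rot: [-0.466, 0.531, 0.468, 0.531]
ft_force: [-4.6, 1.9, -0.9]
grip_width: 0.001
```

```bash
python3 -m crank '[[1,[0.2,0,0],[0,0,0]],[1,[0,0,0],[0,0,0]],[1,[0,0,0],[0,0,0]]]'
python3 -m crank '[[1,[0.3,0,0],[0,0,0]],[1,[0,0,0],[0,0,0]],[1,[0,0,0],[0,0,0]]]'
```

```text
clock: 12.5
position: [0.571, 0.0304, 0.0598]
ee_rot: [-0.465, 0.532, 0.469, 0.53]
ft_force: [-12.4, 1.3, 0.6]
grip_width: -0.001
clock: 12.75
position: [0.5709, 0.031, 0.0582]
ee_rot: [-0.464, 0.534, 0.471, 0.528]
ft_force: [-22.2, 4.7, -1.5]
grip_width: 0.002
```

The tray is home: a hard stop at TCP x = 0.571, against 0.573 predicted. Next I back off, lift, and work out the door path.

```bash
python3 -m crank '[[1,[-2.5,0,0],[0,0,0]],[1,[-3,0,0],[0,0,0]],[1,[-3,0,1],[0,0,0]],[1,[0,0,3.5],[0,0,0]],[1,[0,0,3.5],[0,0,0]],[1,[0,0,3.5],[0,0,0]],[1,[0,0,2],[0,0,0]],[1,[0,0,0],[0,0,0]],[1,[0,0,0],[0,0,0]]]'
cat > door.py <<'E'
from h import *
x0,y0,a=.679,.0235,-.12
B=lambda p:np.array([x0,y0])+np.array([[np.cos(a),-np.sin(a)],[np.sin(a),np.cos(a)]])@p
def tcp(t,rad=.160):
    d=np.array([-np.sin(t),-np.cos(t)]);n=np.array([-np.cos(t),np.sin(t)])
    r=.011*abs(np.cos(t))+.0145*abs(np.sin(t))
    return B(np.array([-.107,.093])+rad*d+(.006+r)*n)
E
python3 - <<'E'
from door import *
c=viewer.camera("scene"); 
for cn in("scene","top"):
  c=viewer.camera(cn)
  for t in("door_push","tray_front","door_hinge","tray_floor","sound_box"):
    for r in mark_of(t,c)[:2]: print(cn,t,round(r["conf"],2),W(c,r["location"]).round(4))
p=None
for t in np.arange(1.9,-.01,-.1):
    q=tcp(t); print(round(t,2),(q*100).round(2),'' if p is None else ((q-p)*100).round(2)); p=q
E
```

```text
clock: 13.5
position: [0.4928, 0.0296, 0.1971]
ee_rot: [-0.467, 0.53, 0.466, 0.533]
ft_force: [0.4, 0.2, -0.7]
grip_width: 0.004
scene door_push 0.8 [0.4369 0.1832 0.0891]
scene tray_front 0.69 [0.5812 0.0304 0.0713]
scene door_hinge 0.65 [0.5865 0.1338 0.0718]
scene tray_floor 0.39 [0.5879 0.1339 0.0713]
scene sound_box 0.88 [0.6795 0.0252 0.0029]
scene sound_box 0.7 [0.5889 0.1325 0.0691]
top sound_box 0.6 [0.6782 0.0207 0.0028]
1.9 [44.99 21.91] 
1.8 [44.13 20.46] [-0.86 -1.44]
1.7 [43.42 18.92] [-0.71 -1.54]
1.6 [42.88 17.3 ] [-0.54 -1.62]
1.5 [42.51 15.77] [-0.36 -1.53]
1.4 [42.3  14.26] [-0.22 -1.51]
1.3 [42.23 12.73] [-0.07 -1.54]
1.2 [42.31 11.17] [ 0.08 -1.56]
1.1 [42.54  9.61] [ 0.24 -1.56]
1.0 [42.94  8.07] [ 0.39 -1.54]
0.9 [43.49  6.55] [ 0.55 -1.51]
0.8 [44.2   5.09] [ 0.71 -1.47]
0.7 [45.07  3.69] [ 0.87 -1.4 ]
0.6 [46.09  2.37] [ 1.02 -1.32]
0.5 [47.25  1.16] [ 1.16 -1.21]
0.4 [48.55  0.06] [ 1.3  -1.09]
0.3 [49.97 -0.9 ] [ 1.42 -0.96]
0.2 [51.49 -1.71] [ 1.52 -0.81]
0.1 [53.1  -2.35] [ 1.61 -0.64]
-0.0 [54.79 -2.82] [ 1.68 -0.47]
```

Networks agree with the model: box (0.679,0.023), tray home, door still at about 1.77 rad. Going over to the door's outer side.

```bash
python3 -m crank '[[1,[-0.7,3.7,0],[0,0,0]],[1,[-0.7,3.7,0],[0,0,0]],[1,[-0.7,3.7,0],[0,0,0]],[1,[-0.7,3.7,0],[0,0,0]],[1,[-0.7,3.7,0],[0,0,0]],[1,[-0.7,3.5,0],[0,0,0]],[1,[0,0,-2.5],[0,0,0]],[1,[0,0,-2.5],[0,0,0]],[1,[0,0,-2.5],[0,0,0]],[1,[0,0,-2.7],[0,0,0]],[1,[0,0,-2.5],[0,0,0]],[1,[0,0,0],[0,0,0]]]'
python3 -m crank '[[1,[-0.4,-1.2,0],[0,0,0]],[1,[-0.4,-1.3,0],[0,0,0]],[1,[-0.4,-1.3,0],[0,0,0]],[1,[0,0,0],[0,0,0]]]'
```

```text
clock: 15.15
position: [0.4473, 0.2474, 0.0646]
ee_rot: [-0.467, 0.534, 0.467, 0.529]
ft_force: [-0.9, -0.0, -0.3]
grip_width: -0.002
clock: 15.48
position: [0.4381, 0.2078, 0.0702]
ee_rot: [-0.466, 0.532, 0.466, 0.533]
ft_force: [0.6, -1.0, -0.4]
grip_width: 0.002
```

```bash
python3 -m crank '[[1,[-0.3,-0.7,0],[0,0,0]],[1,[-0.3,-0.9,0],[0,0,0]],[1,[-0.4,-1.2,0],[0,0,0]],[1,[-0.36,-1.4,0],[0,0,0]],[1,[-0.22,-1.5,0],[0,0,0]],[1,[-0.07,-1.54,0],[0,0,0]],[1,[0.08,-1.56,0],[0,0,0]],[1,[0.24,-1.56,0],[0,0,0]],[1,[0.39,-1.5,0],[0,0,0]],[1,[0.5,-1.2,0],[0,0,0]],[1,[0.4,-0.8,0],[0,0,0]],[1,[0,0,0],[0,0,0]]]'
python3 - <<'E'
from door import *
for cn in("scene","top"):
  c=viewer.camera(cn)
  for t in("door_push","door_hinge"):
    for r in mark_of(t,c)[:2]: print(cn,t,round(r["conf"],2),W(c,r["location"]).round(4))
  if cn=="scene": save(c,"s5.png",(150,120,330,255),4)
E
```

```text
clock: 16.48
position: [0.4378, 0.0701, 0.0689]
ee_rot: [-0.466, 0.532, 0.466, 0.532]
ft_force: [-0.2, -0.3, -0.8]
grip_width: -0.001
scene door_push 0.84 [0.4577 0.042  0.088 ]
scene door_push 0.16 [ 0.4183 -0.2612  0.0122]
scene door_hinge 0.58 [0.5879 0.1314 0.069 ]
top door_push 0.64 [0.4576 0.0411 0.0871]
top door_hinge 0.97 [0.5861 0.1284 0.0648]
```

View pics/s5.png

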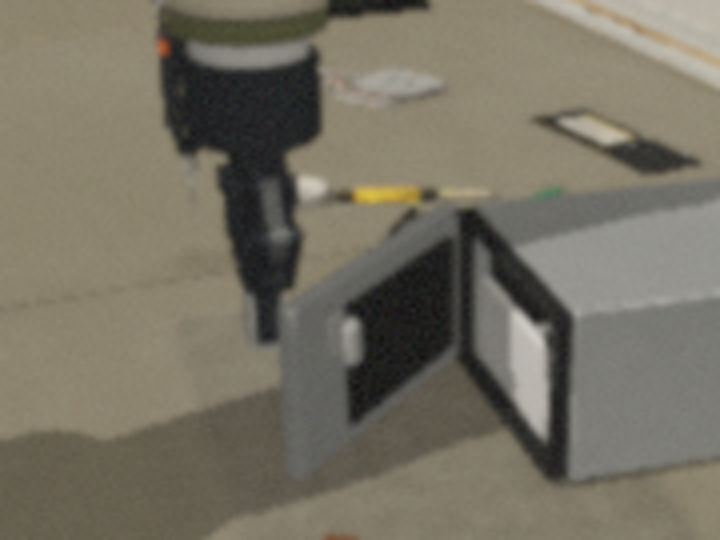

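The door has swung slightly ahead of the fingers to about 0.8 rad. The tray shows home inside the box. I'll follow more slowly.

```bash
python3 -m crank '[[1,[0.2,-0.95,0],[0,0,0]],[1,[0.22,-0.95,0],[0,0,0]],[1,[0.43,-0.7,0],[0,0,0]],[1,[0.43,-0.7,0],[0,0,0]],[1,[0.5,-0.66,0],[0,0,0]],[1,[0.5,-0.66,0],[0,0,0]],[1,[0.58,-0.6,0],[0,0,0]],[1,[0.58,-0.6,0],[0,0,0]],[1,[0.65,-0.55,0],[0,0,0]],[1,[0.65,-0.55,0],[0,0,0]],[1,[0.71,-0.48,0],[0,0,0]],[1,[0.71,-0.48,0],[0,0,0]]]'
python3 -m crank '[[1,[0.5,-0.28,0],[0,0,0]],[1,[0.5,-0.27,0],[0,0,0]],[1,[0.4,-0.2,0],[0,0,0]],[1,[0,0,0],[0,0,0]]]'
python3 - <<'E'
from door import *
for cn in("scene","top"):
  c=viewer.camera(cn)
  for t in("door_push","door_hinge"):
    for r in mark_of(t,c)[:1]: print(cn,t,round(r["conf"],2),W(c,r["location"]).round(4))
E
```

```text
clock: 17.78
position: [0.4999, -0.0068, 0.0688]
ee_rot: [-0.467, 0.531, 0.467, 0.531]
ft_force: [-0.4, 0.7, -0.0]
grip_width: -0.002
clock: 18.12
position: [0.5139, -0.0143, 0.0689]
ee_rot: [-0.467, 0.531, 0.466, 0.531]
ft_force: [-0.0, 1.1, 0.7]
grip_width: -0.0
scene door_push 0.93 [ 0.5383 -0.0173  0.0878]
top door_hinge 0.65 [0.5877 0.1304 0.0616]
```

```bash
python3 -m crank '[[1,[0.3,-0.1,0],[0,0,0]],[1,[0.3,-0.1,0],[0,0,0]],[1,[0.2,-0.06,0],[0,0,0]],[1,[0,0,0],[0,0,0]]]'
python3 -m crank '[[1,[0.2,-0.07,0],[0,0,0]],[1,[0.2,-0.06,0],[0,0,0]],[1,[0,0,0],[0,0,0]]]'
python3 -m crank '[[1,[0.15,-0.05,0],[0,0,0]],[1,[0.15,-0.04,0],[0,0,0]],[1,[0,0,0],[0,0,0]]]'
```

```text
clock: 18.75
position: [0.5216, -0.0167, 0.0689]
ee_rot: [-0.467, 0.531, 0.466, 0.531]
ft_force: [0.5, -0.3, 0.6]
grip_width: 0.0
clock: 19.0
position: [0.5246, -0.0177, 0.0686]
ee_rot: [-0.466, 0.532, 0.467, 0.531]
ft_force: [-4.1, 1.9, 2.2]
grip_width: -0.002
clock: 19.25
position: [0.5273, -0.0184, 0.0685]
ee_rot: [-0.466, 0.532, 0.467, 0.531]
ft_force: [-5.2, 2.1, 2.2]
grip_width: -0.002
```

```bash
for i in 1; do python3 -m crank '[[1,[0.15,-0.04,0],[0,0,0]],[1,[0,0,0],[0,0,0]]]'; done
python3 -m crank '[[1,[0.15,-0.04,0],[0,0,0]],[1,[0,0,0],[0,0,0]]]'
python3 -m crank '[[1,[0.15,-0.04,0],[0,0,0]],[1,[0,0,0],[0,0,0]]]'
```

```text
clock: 19.42
position: [0.5287, -0.0188, 0.0684]
ee_rot: [-0.466, 0.532, 0.467, 0.531]
ft_force: [-5.0, 2.8, 1.8]
grip_width: 0.002
clock: 19.58
position: [0.5305, -0.0193, 0.0685]
ee_rot: [-0.466, 0.532, 0.467, 0.531]
ft_force: [-5.2, 2.4, 2.1]
grip_width: -0.001
clock: 19.75
position: [0.5324, -0.0198, 0.0686]
ee_rot: [-0.466, 0.531, 0.467, 0.531]
ft_force: [-2.7, 1.0, 0.3]
grip_width: -0.002
```

Force has peaked at about 5 N and is falling, so the tongue is passing the roller. Continuing in 1 mm steps.

```bash
python3 -m crank '[[1,[0.1,-0.03,0],[0,0,0]],[1,[0,0,0],[0,0,0]]]'
python3 -m crank '[[1,[0.1,-0.03,0],[0,0,0]],[1,[0,0,0],[0,0,0]]]'
python3 -m crank '[[1,[0.1,-0.02,0],[0,0,0]],[1,[0,0,0],[0,0,0]]]'
```

```text
clock: 19.92
position: [0.534, -0.0203, 0.0689]
ee_rot: [-0.467, 0.531, 0.466, 0.532]
ft_force: [-1.2, 1.0, -0.3]
grip_width: -0.001
clock: 20.08
position: [0.5353, -0.0207, 0.0691]
ee_rot: [-0.467, 0.531, 0.466, 0.532]
ft_force: [0.5, -0.4, 0.7]
grip_width: -0.003
clock: 20.25
position: [0.536, -0.0208, 0.069]
ee_rot: [-0.467, 0.531, 0.466, 0.532]
ft_force: [0.5, -0.5, 0.3]
grip_width: -0.0
```

```bash
python3 -m crank '[[1,[0.1,-0.02,0],[0,0,0]],[1,[0,0,0],[0,0,0]]]'
python3 -m crank '[[1,[0.1,-0.02,0],[0,0,0]],[1,[0,0,0],[0,0,0]]]'
python3 -m crank '[[1,[0.1,-0.02,0],[0,0,0]],[1,[0,0,0],[0,0,0]]]'
```

```text
clock: 20.42
position: [0.5369, -0.021, 0.0689]
ee_rot: [-0.467, 0.531, 0.466, 0.531]
ft_force: [0.2, 0.2, -0.3]
grip_width: -0.003
clock: 20.58
position: [0.5376, -0.0211, 0.0688]
ee_rot: [-0.466, 0.531, 0.467, 0.531]
ft_force: [-1.9, 0.5, -0.1]
grip_width: 0.001
clock: 20.75
position: [0.5382, -0.0212, 0.0686]
ee_rot: [-0.466, 0.532, 0.467, 0.531]
ft_force: [-2.4, 1.5, 0.6]
grip_width: -0.001
```

```bash
python3 -m crank '[[1,[0.1,-0.02,0],[0,0,0]],[1,[0,0,0],[0,0,0]]]'
python3 -m crank '[[1,[0.1,-0.02,0],[0,0,0]],[1,[0,0,0],[0,0,0]]]'
```

```text
clock: 20.92
position: [0.5387, -0.0214, 0.0685]
ee_rot: [-0.466, 0.532, 0.467, 0.531]
ft_force: [-6.9, 0.1, 1.8]
grip_width: -0.002
clock: 21.08
position: [0.5388, -0.0216, 0.0681]
ee_rot: [-0.465, 0.532, 0.468, 0.53]
ft_force: [-8.1, 0.4, 2.4]
grip_width: -0.003
```

That's a stiff stop at about 8 N, so the door is on the buffer. Backing straight off and checking that it stays.

```bash
python3 -m crank '[[1,[-0.5,0,0],[0,0,0]],[1,[-1,0,0],[0,0,0]],[1,[-2,0,0],[0,0,0]],[1,[-3,0,0],[0,0,0]],[1,[-3,0,1],[0,0,0]],[1,[0,2,3],[0,0,0]],[1,[0,3,3],[0,0,0]],[1,[0,3,3],[0,0,0]],[1,[0,3,3],[0,0,0]],[1,[0,3,0],[0,0,0]],[1,[0,3,0],[0,0,0]],[1,[0,3,0],[0,0,0]]]'
python3 -m crank '[[1,[0,3,0],[0,0,0]],[1,[0,3,0],[0,0,0]],[1,[0,3,0],[0,0,0]],[1,[0,0,0],[0,0,0]],[1,[0,0,0],[0,0,0]],[1,[0,0,0],[0,0,0]]]'
python3 - <<'E'
from door import *
for cn in("scene","top"):
  c=viewer.camera(cn)
  for t in("door_push","door_hinge","tray_front","speaker","port_board","disk_drive"):
    for r in mark_of(t,c)[:1]: print(cn,t,round(r["conf"],2),W(c,r["location"]).round(4))
  save(c,"e_%s.png"%cn,(180,100,400,265) if cn=="scene" else (130,90,400,310),2.9 if cn=="top" else 3.6)
for t in(0,.065): print(t,B(np.array([-.107,.093])+.16*np.array([-np.sin(t),-np.cos(t)])+.006*np.array([-np.cos(t),np.sin(t)])), tcp(t))
E
```

```text
clock: 22.08
position: [0.446, 0.1785, 0.1982]
ee_rot: [-0.467, 0.53, 0.467, 0.532]
ft_force: [1.7, 0.1, 0.2]
grip_width: 0.0
clock: 22.58
position: [0.446, 0.266, 0.1972]
ee_rot: [-0.467, 0.531, 0.466, 0.532]
ft_force: [0.3, -0.5, 0.5]
grip_width: 0.002
scene door_push 0.82 [ 0.5562 -0.0232  0.0857]
scene door_hinge 0.66 [0.588  0.131  0.0706]
scene speaker 0.64 [ 0.34   -0.0532  0.0057]
scene port_board 0.47 [ 0.5181 -0.2599  0.004 ]
scene disk_drive 0.79 [ 0.4169 -0.2648  0.0113]
top door_push 0.87 [ 0.5536 -0.0243  0.0868]
top door_hinge 0.87 [0.5893 0.1314 0.0624]
top tray_front 0.38 [ 0.4163 -0.2653  0.0097]
top speaker 0.74 [ 0.7293 -0.1453  0.0017]
top port_board 0.54 [ 0.5119 -0.2603  0.0118]
top disk_drive 0.64 [ 0.4139 -0.2634  0.0062]
0 [ 0.55879191 -0.0294907 ] [ 0.54787101 -0.02817386]
0.065 [ 0.54857365 -0.02752571] [ 0.53685842 -0.02533333]
```

View pics/e_top.png

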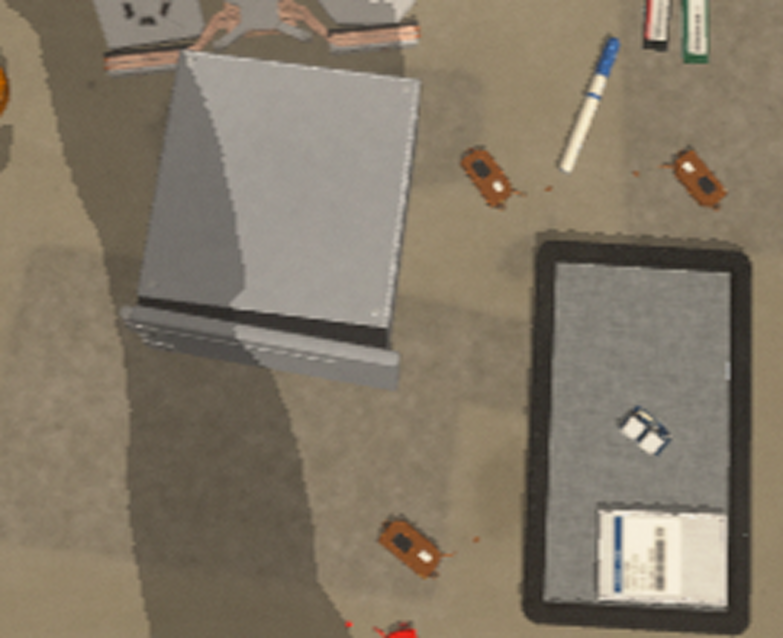

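The final top view shows the door shut against the front, with its top edge running from (125,308) to (398,352), and staying shut with the arm clear. The port board (645,430) and drive (663,555) lie as before.

```bash
python3 -c "
from workcell import manip; print(manip.hand_in())"
```

```text
the job is handed in; nothing more can be done
None
```

I finished the job and handed it in after about 22.6 s of robot time; no verdict was reported.

- **Speaker and tray:** I moved the black speaker from the parts tray onto the sound-box tray and set it down flat, same side up. I then pushed the tray home until it hit a hard stop at the expected place, about 22 N on the wrist at most.
- **Door:** I swung it round at about 1.2 rad/s or less, with the last part in 1–3 mm steps. The force rose to about 5–6 N over the roller, fell to zero at the snap, then met a stiff stop on the buffer at about 8 N.

**Last checks:**
- With the arm clear, the door stayed shut for over a second. I put its angle at roughly 0.04–0.06 rad, below the 0.069 limit but with little margin. The estimate is rough because the networks are only good to about 4 mm.
- The port board and drive were found within about 5 mm of where they started.
- The speaker cannot be seen behind the shut door. It was last seen flat in the tray just before I pushed it in.
- I could not read the buffer squeeze directly. At about 8 N it should have stayed well under the 1.8 mm limit.
- **Odd network results:** In the final pictures the `speaker` network reported only the brown and red look-alikes, and `tray_front` gave one low-confidence hit on the drive. I ignored these.

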